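# Turn the reagent row round into the empty rack

### The arm

A 6-joint arm with a two-finger parallel gripper is mounted at the origin on a cart in front of the work surface, level with it; the furniture and walls round the work are solid. World frame = base frame: x ahead of the robot, y to its left, z up, the work surface at z = 0. Lengths are in m, angles in rad, forces in N, time in s.
With the tool pointing down it reaches from about 0.3 to 0.75 m from the base axis. Payload 8.5 kg.
Tool frame: the origin (TCP) lies on the centre line of the jaws, within the pads' length; the fingertips stand 11 mm ahead of it and the grasp point (between the pads) lies 8 mm behind it (bot.finger_overhang is the y of the fingertips in the tool frame, in m); y points along the fingers, z is the direction in which the jaws open and shut, and the axes are right-handed (so a half turn about y gives the same grasp; the last joint's range is limited). The gripper opens to 88 mm and grips with 3 to 60 N. Pads are 18 mm wide; open, the fingers measure 123 mm over their backs; the gripper's body (75 mm by 187 mm) begins 45 mm behind the grasp point.
Start: joints at [1.098, 0.381, 1.297, -0, 1.464, -0.215], TCP at [0.14, 0.532, 0.25] pointing down, gripper open.
Joint ranges: [-3.11, 3.11], [-0.89, 2.33], [0.22, 2.48], [-1.42, 4.56], [0.17, 2.85], [-2.88, 2.88]. Speed limits (rad/s): [2.39, 2.39, 3.14, 3.14, 3.14, 3.14].

### API

Orientations are given as a unit quaternion [w, x, y, z].
In Python, from cell import bot gives the robot as it stands.
- The arm moves only by the tool servo_tool, never from a script. Its argument "targets" is a list of rows, each an object with "offset": the shift along the tool's x, y, z in mm, a list of three; "dr": the turn, a rotation vector about the tool's x, y, z in degrees, a list of three. A call has 1 to 20 rows; each row is the pose to reach, as a shift and turn from the pose commanded when the call began, along the tool's axes at that moment; what a row does not reach only later rows make up. A row lasts 1/10 s, in which the tool goes at most 50 mm and 8.59 degrees, less where a joint would pass 70% of its speed; a pose out of reach is approached as far as the arm can. A call with a gripper value outside its range is refused whole. "claw" is the opening in per cent of the stroke, from 0 (shut) to 100 (fully open), set as the call begins (left out, the last holds). The fingers move at their own pace and stop on an object; "newtons" is the grip in N (left out, the last holds). Time passes only in rows, so rows that repeat a pose let the fingers close. It gives the time, the measured TCP pose, the force and the opening at its end, in the units of the state.
- bot.state(): the state, without advancing time (a new reading comes with each control period).
- bot.snapshot(name): name is "scene" or "top" or "wrist"; returns a dict with "img" (400x640x3 uint8, red, green, blue), "range_z" (400x640 float32, m along the optical axis (not along the pixel's ray), 0 where there is no reading), "fx", "fy", "cx", "cy" (pixels), "eye" and "attitude" of the camera in the world; the wrist camera has in their place "tool_from_camera" (4x4, takes a point from camera to tool coordinates, whose origin is the TCP and whose axes are the tool frame's). Camera axes: x right, y up, looking along -z (the intrinsics and any distortion apply to the point x, -y, -z); pixel columns grow to the right and rows downward; lengths in m; the calibration is good to about 2 mm. A picture is of the moment at which its call begins: read the wrist's pose just before it.
- bot.finish_job(): hands the job in, once; it reports no verdict.
Trained networks look in a picture, given as the dict that the camera call returned (one of the last four; its "shot" number tells which), for a name from the list of things; names that differ only in an ending like _2 or _b are one class to them, and where a whole thing is asked for, a point or a joint stands for the part that bears it (a point fixed in the world has none). Each returns a list of dicts, best first, with "score" (0 to 1); they miss things now and then, are a little off and sometimes report something else, mostly with a low value. They report only what shows in the picture. A call takes as long as a camera call. They do not tell look-alikes from the thing itself.
- bot.boxes_of(picture, query): "extent" ([left, top, width, height] in pixels, round what is visible of it).
- bot.mark_of(picture, query): "location" ([row, column] in pixels: a listed point, or the origin of a listed thing).
The state is a dict: "time_s": time; "joints": joint angles; "joint_velocities": joint speeds; "tau": joint torques, N m; "ee_pos": TCP position; "eef_rot": TCP orientation; "force": force on the tool from outside, world axes, zero at the start; "wrist_torque": the same for the moment, N m; "opening": opening from 0.0 (shut) to 1.0 (fully open).
Only numpy, scipy, OpenCV 4.12 (cv2) and the standard library are available. Lean on these libraries where they do the work, as an engineer would, in place of code of your own. Each camera call takes 0.05 s, during which the arm holds its last target. There are 200 camera calls.

### The job

Move the four vessels from the full aluminium rack to the empty white rack in reverse order, because the series is run from the other end today: the vessel that is now farthest left (seen from the robot) goes to the place farthest right, the next one to the second from the right, and so on. Set each one down upright in the middle of its place, standing on the rack's floor, and let go of all of them.

Things in the scene. Friction and masses are not known exactly. Their poses are not given: they have to be found in the camera images.
- old_rack: Rack that is full at the start: flat aluminium rail 76 x 266 mm, fixed, with four round black seats. Origin: centre of its underside, on the worktop. y along the row, to the left seen from the robot (turned at most 15 degrees); x across it, away from the robot. Seat centres at x = 0, y = 96, 32, -32, -96 mm; seat tops 11 mm above the worktop.
- new_rack: Rack that is empty at the start: white plastic base 80 x 266 mm, fixed. Origin and axes as for the old rack (turned at most 15 degrees). Four places, each with a faint ring, at x = 0, y = 96, 32, -32, -96 mm; floor 8 mm above the worktop. Dividers between places: 3 mm thick, tops at 18 mm, 61 mm free between them; end cheeks up to 29 mm; open front and back.
- dropper_mid (a point): Tall brown dropper bottle: body 32 mm across and 66 mm high, then a narrow black dropper cap, 93 mm high in all. About 0.08 kg. The point is on its axis, half-way up (46.5 mm above its foot); z axis up.
- small_mid (a point): Small white bottle with a slim ribbed white cap: body 26 mm across and 49 mm high, 67 mm high in all. About 0.08 kg. The point is on its axis, half-way up (33.5 mm above its foot); z axis up.
- beaker_mid (a point): Small clear open beaker, 44 mm across, 58 mm high, rigid. About 0.05 kg. The point is on its axis, half-way up (29 mm above its foot); z axis up.
- jar_mid (a point): Squat clear glass jar with a flat white screw lid: glass 40 mm across, lid 42 mm, 48 mm high in all (the lid is its upper 12 mm and is fixed to it). About 0.1 kg. The point is on its axis, half-way up (24 mm above its foot); z axis up.
- seat_dropper: The seat of the old rack on which the tall dropper bottle stands at the start: a black rubber disc, 56 mm across, 3 mm thick, fixed on the rail; it stays there and shows afterwards which place of the row the tall dropper bottle had. All four seats look alike. Origin: centre of its underside, 8 mm above the worktop.
- seat_small: The seat of the old rack on which the small white bottle stands at the start: a black rubber disc, 56 mm across, 3 mm thick, fixed on the rail; it stays there and shows afterwards which place of the row the small white bottle had. All four seats look alike. Origin: centre of its underside, 8 mm above the worktop.
- seat_beaker: The seat of the old rack on which the beaker stands at the start: a black rubber disc, 56 mm across, 3 mm thick, fixed on the rail; it stays there and shows afterwards which place of the row the beaker had. All four seats look alike. Origin: centre of its underside, 8 mm above the worktop.
- seat_jar: The seat of the old rack on which the squat jar stands at the start: a black rubber disc, 56 mm across, 3 mm thick, fixed on the rail; it stays there and shows afterwards which place of the row the squat jar had. All four seats look alike. Origin: centre of its underside, 8 mm above the worktop.
Things that resemble listed ones, but are neither listed nor needed, are in the scene too. What is shaped like the part that bears jar_mid but green or turquoise is not meant.

How it is judged:
At the end, for the whole second after the job is handed in: Each vessel stands upright (0.1 rad) on the floor (4 mm) of the white rack, in the place that mirrors its place in the old row (leftmost to rightmost and so on), within 13 mm of the place's centre along the row and 15 mm across; all at rest and released (((y of seat_dropper in the frame of old_rack between 0.076 and 0.116 m and y of dropper_mid in the frame of new_rack between -0.109 and -0.083 m) or (y of seat_dropper in the frame of old_rack between 0.012 and 0.052 m and y of dropper_mid in the frame of new_rack between -0.045 and -0.019 m) or (y of seat_dropper in the frame of old_rack between -0.052 and -0.012 m and y of dropper_mid in the frame of new_rack between 0.019 and 0.045 m) or (y of seat_dropper in the frame of old_rack between -0.116 and -0.076 m and y of dropper_mid in the frame of new_rack between 0.083 and 0.109 m)) and x of dropper_mid in the frame of new_rack between -0.015 and 0.015 m and z of dropper_mid in the frame of new_rack between 0.0505 and 0.0585 m and angle between each of dropper_mid, small_mid, beaker_mid, jar_mid's own z axis and vertical below 0.1 rad and linear speed of each of dropper, small, beaker, jar below 0.02 m/s and contact force between the fingers and dropper below 0.05 N and ((y of seat_small in the frame of old_rack between 0.076 and 0.116 m and y of small_mid in the frame of new_rack between -0.109 and -0.083 m) or (y of seat_small in the frame of old_rack between 0.012 and 0.052 m and y of small_mid in the frame of new_rack between -0.045 and -0.019 m) or (y of seat_small in the frame of old_rack between -0.052 and -0.012 m and y of small_mid in the frame of new_rack between 0.019 and 0.045 m) or (y of seat_small in the frame of old_rack between -0.116 and -0.076 m and y of small_mid in the frame of new_rack between 0.083 and 0.109 m)) and x of small_mid in the frame of new_rack between -0.015 and 0.015 m and z of small_mid in the frame of new_rack between 0.0375 and 0.0455 m and contact force between the fingers and small below 0.05 N and ((y of seat_beaker in the frame of old_rack between 0.076 and 0.116 m and y of beaker_mid in the frame of new_rack between -0.109 and -0.083 m) or (y of seat_beaker in the frame of old_rack between 0.012 and 0.052 m and y of beaker_mid in the frame of new_rack between -0.045 and -0.019 m) or (y of seat_beaker in the frame of old_rack between -0.052 and -0.012 m and y of beaker_mid in the frame of new_rack between 0.019 and 0.045 m) or (y of seat_beaker in the frame of old_rack between -0.116 and -0.076 m and y of beaker_mid in the frame of new_rack between 0.083 and 0.109 m)) and x of beaker_mid in the frame of new_rack between -0.015 and 0.015 m and z of beaker_mid in the frame of new_rack between 0.033 and 0.041 m and contact force between the fingers and beaker below 0.05 N and ((y of seat_jar in the frame of old_rack between 0.076 and 0.116 m and y of jar_mid in the frame of new_rack between -0.109 and -0.083 m) or (y of seat_jar in the frame of old_rack between 0.012 and 0.052 m and y of jar_mid in the frame of new_rack between -0.045 and -0.019 m) or (y of seat_jar in the frame of old_rack between -0.052 and -0.012 m and y of jar_mid in the frame of new_rack between 0.019 and 0.045 m) or (y of seat_jar in the frame of old_rack between -0.116 and -0.076 m and y of jar_mid in the frame of new_rack between 0.083 and 0.109 m)) and x of jar_mid in the frame of new_rack between -0.015 and 0.015 m and z of jar_mid in the frame of new_rack between 0.028 and 0.036 m and contact force between the fingers and jar below 0.05 N); the robot touches nothing.
It also fails if it takes over 99 s, if anything falls off the work surface, if the arm or the gripper's body presses on something with over 40 N, if the wrist force passes 120 N, or if a joint passes its speed limit or range.

## Working session

There is one attempt and no reset: what is moved stays moved. The work goes in short steps, Python scripts to look and compute and a tool call to move; the robot and the scene stay as the last step left them, time stands still between calls to the robot, and variables do not carry over. Pictures are saved under pics/ and viewed, about 12 in all and at most 16, crops included, and the job is handed in when it is done.

Besides the shell and the picture viewer there is one more tool, called after "Call:" by a JSON object that holds its "fn" and its "kwargs". servo_tool: Moves the arm, as the interface text tells. Its arguments: {"type":"object","properties":{"targets":{"type":"array"},"claw":{"type":"number"},"newtons":{"type":"number"}},"required":["targets"]}

```bash
ls; mkdir -p pics; cat > h.py <<'E'
import numpy as np, cv2
from cell import bot
from scipy.spatial.transform import Rotation as R
def quat(q): return R.from_quat([q[1],q[2],q[3],q[0]])
def cam(p, st=None):
    if 'eye' in p:
        a=np.array(p['attitude'],float)
        return (a if a.shape==(3,3) else quat(a).as_matrix()), np.array(p['eye'])
    T=np.array(p['tool_from_camera']); Q=quat(st['eef_rot']).as_matrix()
    return Q@T[:3,:3], Q@T[:3,3]+np.array(st['ee_pos'])
def ray(p,r,c):
    return np.array([(c-p['cx'])/p['fx'],-(r-p['cy'])/p['fy'],-1.])
def atz(p,r,c,z,st=None):
    A,e=cam(p,st); d=A@ray(p,r,c); return e+d*(z-e[2])/d[2]
def atd(p,r,c,st=None):
    A,e=cam(p,st); return e+A@ray(p,r,c)*p['range_z'][int(r),int(c)]
def save(n,img): cv2.imwrite('pics/'+n,cv2.cvtColor(img,cv2.COLOR_RGB2BGR))
def proj(p,X,st=None):
    A,e=cam(p,st); v=A.T@(np.array(X)-e)
    return p['cy']-p['fy']*v[1]/-v[2], p['cx']+p['fx']*v[0]/-v[2]
E
python3 - <<'E'
from h import *
print({k:v for k,v in bot.state().items() if k in('time_s','ee_pos','eef_rot','opening','force')})
H={'old_rack':0,'new_rack':0,'dropper_mid':.0575,'small_mid':.0445,'beaker_mid':.040,'jar_mid':.035}
for n in ('top','scene'):
    p=bot.snapshot(n); save(n+'.png',p['img'])
    print(n,[k for k in p if k not in('img','range_z')],p['eye'],p['attitude'],p['fx'],p['cx'],p['cy'],p.get('distortion'))
    for q,z in H.items():
        for m in bot.mark_of(p,q)[:3]:
            r,c=m['location']; print(q,round(m['score'],2),np.round([r,c]),atz(p,r,c,z).round(4))
E
```

```text
pics
{'time_s': 0.0, 'ee_pos': array([0.14012458, 0.53156841, 0.24915139]), 'eef_rot': array([-0.7007573 ,  0.70172187, -0.09105512,  0.09074461]), 'force': array([-0.83179979, -0.04061487, -0.65732664]), 'opening': 0.9971456354560511}
top ['fx', 'fy', 'cx', 'cy', 'eye', 'attitude', 'shot'] [0.41699734 0.13818428 0.9304822 ] [-0.705283   -0.03375259  0.01718681  0.70791332] 425.3080494114157 308.7929821974598 202.48692994091735 None
old_rack 0.71 [188. 380.] [0.5147 0.0036 0.    ]
new_rack 0.74 [176. 253.] [0.5428 0.2829 0.    ]
dropper_mid 0.53 [182. 336.] [0.5228 0.1025 0.0575]
small_mid 0.55 [187. 369.] [0.5128 0.0337 0.0445]
beaker_mid 0.84 [187. 398.] [ 0.5126 -0.0283  0.04  ]
beaker_mid 0.71 [194. 427.] [ 0.498  -0.0877  0.04  ]
jar_mid 0.9 [242. 405.] [ 0.3971 -0.041   0.035 ]
jar_mid 0.84 [244. 440.] [ 0.3948 -0.1131  0.035 ]
jar_mid 0.56 [192. 430.] [ 0.5016 -0.0961  0.035 ]
scene ['fx', 'fy', 'cx', 'cy', 'eye', 'attitude', 'shot'] [-0.03397354 -0.52705237  0.64623413] [ 0.83681507  0.43985917 -0.14091455 -0.29395158] 509.86854974544883 321.00658077667435 201.37264060791495 None
old_rack 0.93 [249. 380.] [0.5112 0.0093 0.    ]
old_rack 0.27 [206. 360.] [0.5765 0.141  0.    ]
new_rack 0.93 [186. 304.] [0.5312 0.2852 0.    ]
dropper_mid 0.84 [201. 356.] [0.5293 0.099  0.0575]
small_mid 0.61 [223. 375.] [0.5207 0.0342 0.0445]
beaker_mid 0.75 [242. 394.] [ 0.5108 -0.0267  0.04  ]
beaker_mid 0.17 [240. 372.] [0.4834 0.0032 0.04  ]
jar_mid 0.93 [284. 348.] [ 0.3784 -0.0518  0.035 ]
jar_mid 0.87 [306. 379.] [ 0.384  -0.1225  0.035 ]
jar_mid 0.78 [265. 414.] [ 0.498  -0.0905  0.035 ]
```

View pics/top.png

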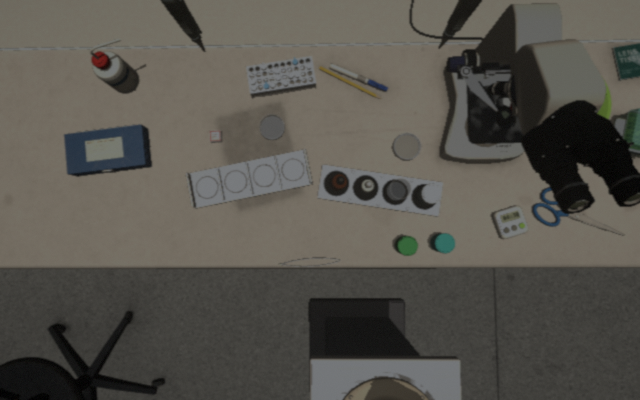

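View pics/scene.png

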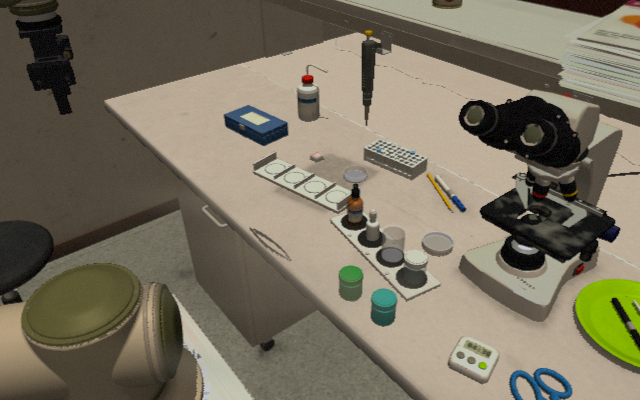

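Top view: full rack with dropper (336,182), small bottle (369,187), beaker (398,187) and white-lid jar (430,192). The white rack is at (250,178). The green jar (405,244) and turquoise jar (443,242) are look-alikes, and the petri dishes (406,147) and (272,127) are not needed. In the row from left to right: dropper, small, beaker, jar.

```bash
cat >> h.py <<'E'
def go(pos,yaw,st=None):
    """offset (mm) & dr (deg) to put TCP at pos, tool pointing down, jaw axis z_tool along (cos yaw,sin yaw)"""
    st=st or bot.state(); Q=quat(st['eef_rot']).as_matrix()
    y=np.array([0,0,-1.]); best=None
    for s in (0,np.pi):
        z=np.array([np.cos(yaw+s),np.sin(yaw+s),0]); x=np.cross(y,z)
        d=R.from_matrix(Q.T@np.c_[x,y,z]).as_rotvec(degrees=True)
        if best is None or np.linalg.norm(d)<np.linalg.norm(best): best=d
    return (Q.T@(np.array(pos)-st['ee_pos'])*1000).round(1).tolist(), best.round(2).tolist()
E
python3 - <<'E'
from h import *
st=bot.state(); print(quat(st['eef_rot']).as_matrix().round(3))
p=bot.snapshot('wrist'); print(np.array(p['tool_from_camera']).round(3),p['fx'])
p=bot.snapshot('top')
# microscope-region heights near jar
for y in (-.12,-.13,-.14,-.15,-.16,-.17):
    print(y,[round(float(atd(p,*proj(p,[x,y,0.05]))[2]),3) for x in (.46,.5,.54,.56,.58,.6,.62,.65)])
save('c1.png',cv2.resize(p['img'][130:260,180:460],None,fx=2.8,fy=2.8,interpolation=cv2.INTER_CUBIC))
print(go([.45,.12,.36],-.12), go([.45,.12,.36],-.12+np.pi/2))
E
```

```text
[[ 0.967 -0.     0.255]
 [-0.255 -0.     0.967]
 [-0.    -1.    -0.   ]]
[[-0.    -0.965 -0.261 -0.067]
 [-0.001  0.261 -0.965 -0.135]
 [ 1.    -0.    -0.001 -0.001]
 [ 0.     0.     0.     1.   ]] 351.5684689318583
-0.12 [0.0, -0.001, -0.001, 0.0, 0.028, 0.024, 0.013, -0.001]
-0.13 [0.0, -0.001, -0.001, 0.002, 0.041, 0.044, 0.039, 0.012]
-0.14 [-0.003, -0.0, -0.001, -0.002, 0.043, 0.046, 0.046, 0.04]
-0.15 [0.003, -0.0, 0.002, -0.002, 0.045, 0.044, 0.048, 0.047]
-0.16 [-0.0, -0.001, 0.001, -0.002, 0.042, 0.047, 0.05, 0.049]
-0.17 [-0.003, -0.001, 0.0, 0.016, 0.047, 0.047, 0.05, 0.052]
([404.5, -110.3, -319.2], [-0.0, 82.11, -0.0]) ([404.5, -110.3, -319.2], [-0.0, -7.89, -0.0])
```

View pics/c1.png

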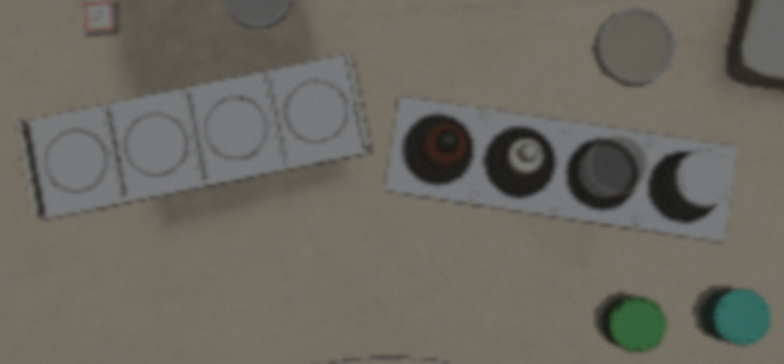

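```bash
python3 - <<'E'
from h import *
p=bot.snapshot('top')
for n,z,pts in (('old',.011,[(437,149),(519,162),(603,174),(685,187)]),('new',.008,[(76,160),(156,144),(236,127),(316,111)])):
    P=np.array([atz(p,130+v/2.8-.3,180+u/2.8-.3,z)[:2] for u,v in pts]); d=P[0]-P[3]
    print(n,P.round(4).tolist(),'c',P.mean(0).round(4),'len',np.linalg.norm(d).round(4),'yaw',np.arctan2(-d[0],d[1]).round(4))
d=atz(p,130+178/2.8,180+705/2.8,.059); print('jar lid',d)
print(go([.51,0.0,.28],-.12))
E
```

```text
old [[0.5258, 0.1009], [0.5153, 0.0376], [0.5056, -0.0269], [0.4953, -0.0896]] c [0.5105 0.0055] len 0.193 yaw -0.1588
new [[0.5191, 0.3833], [0.5313, 0.3205], [0.5443, 0.2577], [0.5566, 0.1951]] c [0.5378 0.2891] len 0.1919 yaw 0.1966
jar lid [ 0.49707307 -0.09300044  0.059     ]
([493.2, -30.3, -420.0], [0.0, 82.1, -0.0])
```

Call:
{"fn": "servo_tool", "kwargs": {"targets": [{"offset": [493,-30,-420],"dr": [0,80,0]},{"offset": [493,-30,-420],"dr": [0,80,0]},{"offset": [493,-30,-420],"dr": [0,80,0]},{"offset": [493,-30,-420],"dr": [0,80,0]},{"offset": [493,-30,-420],"dr": [0,80,0]},{"offset": [493,-30,-420],"dr": [0,80,0]},{"offset": [493,-30,-420],"dr": [0,80,0]},{"offset": [493,-30,-420],"dr": [0,80,0]},{"offset": [493,-30,-420],"dr": [0,80,0]},{"offset": [493,-30,-420],"dr": [0,80,0]},{"offset": [493,-30,-420],"dr": [0,80,0]},{"offset": [493,-30,-420],"dr": [0,80,0]},{"offset": [493,-30,-420],"dr": [0,80,0]},{"offset": [493,-30,-420],"dr": [0,80,0]},{"offset": [493,-30,-420],"dr": [0,80,0]},{"offset": [493,-30,-420],"dr": [0,80,0]}]}}

```text
time_s: 2.45
ee_pos: [0.5093, 0.0008, 0.2798]
eef_rot: [0.479, -0.479, 0.52, -0.52]
force: [0.5, 0.4, -0.1]
opening: 1.005
```

```bash
python3 - <<'E'
from h import *
st=bot.state(); print(st['time_s'],st['ee_pos'],st['joints'].round(2),quat(st['eef_rot']).as_matrix().round(3).tolist())
p=bot.snapshot('wrist'); save('w1.png',p['img'])
for q,z in {'old_rack':0,'new_rack':0,'dropper_mid':.0575,'small_mid':.0445,'beaker_mid':.040,'jar_mid':.035,'seat_jar':.008,'seat_small':.008}.items():
    for m in bot.mark_of(p,q)[:4]:
        r,c=m['location']; print(q,round(m['score'],2),np.round([r,c]),atz(p,r,c,z,st).round(4))
E
```

```text
2.45 [0.50928652 0.00082654 0.27979295] [-0.23  0.29  1.35  0.    1.5  -0.15] [[-0.082, -0.0, 0.997], [-0.997, 0.0, -0.082], [-0.0, -1.0, -0.0]]
old_rack 0.9 [164. 319.] [0.5126 0.0056 0.    ]
dropper_mid 0.78 [ 78. 321.] [0.5218 0.097  0.0575]
dropper_mid 0.33 [139. 322.] [0.5188 0.0389 0.0575]
small_mid 0.73 [194. 315.] [ 0.5067 -0.0196  0.0445]
small_mid 0.6 [142. 323.] [0.5194 0.0353 0.0445]
beaker_mid 0.84 [199. 315.] [ 0.5058 -0.0262  0.04  ]
jar_mid 0.95 [253. 315.] [ 0.5004 -0.0926  0.035 ]
jar_mid 0.88 [276. 228.] [ 0.395  -0.1126  0.035 ]
jar_mid 0.7 [216. 219.] [ 0.3962 -0.0393  0.035 ]
seat_jar 0.92 [243. 310.] [ 0.4947 -0.09    0.008 ]
seat_small 0.91 [139. 320.] [0.5165 0.0356 0.008 ]
```

View pics/w1.png

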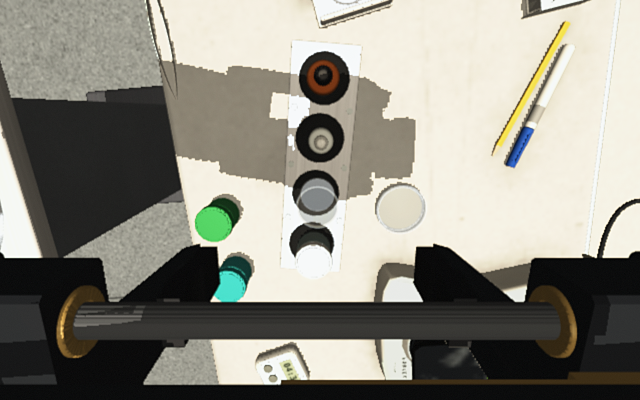

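Wrist view: dropper cap (323,75), small cap (321,141), beaker rim (317,204) and jar lid (314,260) are all on the rail. The green (215,222) and turquoise (232,280) jars sit outside it.

```bash
cat >> h.py <<'E'
OLD=(np.array([.5115,.0055]),-.159); NEW=(np.array([.5378,.2891]),.1966)
def place(rack,y,x=0):
    c,a=rack; return c+np.array([np.cos(a)*x-np.sin(a)*y,np.sin(a)*x+np.cos(a)*y])
def loc(rack,P):
    c,a=rack; d=np.array(P)[:2]-c; return np.array([np.cos(a)*d[0]+np.sin(a)*d[1],-np.sin(a)*d[0]+np.cos(a)*d[1]])*1000
E
python3 - <<'E'
from h import *
st=bot.state(); p=bot.snapshot('wrist')
for n,r,c,z in (('dropper',75,323,.104),('small',141,321,.078),('beaker',204,317,.069),('jar',260,314,.059)):
    P=atz(p,r,c,z,st); print(n,P.round(4),'in old rack',loc(OLD,P).round(1))
for y in (.096,.032,-.032,-.096): print(place(OLD,y).round(4),place(NEW,y).round(4))
c=place(OLD,.096); print(go([*c,.15],-.159))
E
```

```text
dropper [0.5234 0.0942 0.104 ] in old rack [-2.3 89.4]
small [0.5176 0.0381 0.078 ] in old rack [ 0.8 33.1]
beaker [ 0.5086 -0.0254  0.069 ] in old rack [  2. -31.]
jar [ 0.4999 -0.0911  0.059 ] in old rack [  3.8 -97.2]
[0.5267 0.1003] [0.519  0.3833]
[0.5166 0.0371] [0.5315 0.3205]
[ 0.5064 -0.0261] [0.5441 0.2577]
[ 0.4963 -0.0893] [0.5566 0.1949]
([-101.2, 129.8, 8.6], [-0.0, 4.36, 0.0])
```

Call:
{"fn": "servo_tool", "kwargs": {"targets": [{"offset": [-49,65,4],"dr": [0,4.4,0]},{"offset": [-98,120,8],"dr": [0,4.4,0]},{"offset": [-98,120,8],"dr": [0,4.4,0]},{"offset": [-98,120,8],"dr": [0,4.4,0]},{"offset": [-98,150,8],"dr": [0,4.4,0]},{"offset": [-98,180,8],"dr": [0,4.4,0]},{"offset": [-98,205,8],"dr": [0,4.4,0]},{"offset": [-98,221,8],"dr": [0,4.4,0]},{"offset": [-98,221,8],"dr": [0,4.4,0]},{"offset": [-98,221,8],"dr": [0,4.4,0]}], "claw": 75}}

```text
time_s: 3.95
ee_pos: [0.5267, 0.0965, 0.0598]
eef_rot: [-0.459, 0.458, -0.538, 0.539]
force: [-0.1, -0.8, 0.5]
opening: 0.745
```

Call:
{"fn": "servo_tool", "kwargs": {"targets": [{"offset": [0,0,0],"dr": [0,0,0]},{"offset": [0,0,0],"dr": [0,0,0]},{"offset": [0,0,0],"dr": [0,0,0]},{"offset": [0,0,0],"dr": [0,0,0]},{"offset": [0,0,0],"dr": [0,0,0]},{"offset": [0,0,0],"dr": [0,0,0]},{"offset": [0,0,0],"dr": [0,0,0]},{"offset": [0,0,0],"dr": [0,0,0]}], "claw": 10, "newtons": 15}}

```text
time_s: 4.75
ee_pos: [0.5261, 0.097, 0.0589]
eef_rot: [-0.459, 0.458, -0.538, 0.538]
force: [-0.6, 0.9, 2.3]
opening: 0.348
```

```bash
python3 - <<'E'
from h import *
st=bot.state(); print(st['time_s'],st['ee_pos'],st['opening']*88,st['force'],loc(OLD,st['ee_pos']))
p=bot.snapshot('wrist'); save('w2.png',p['img'])
c=place(NEW,-.096)
print(go([*c,.2],.1966))
E
```

```text
4.75 [0.52605223 0.09700365 0.05887709] 30.593448371913492 [-0.57521763  0.94348921  2.27699146] [-0.11918338 92.65349664]
([-101.6, -141.1, 14.5], [-0.02, -20.43, 0.0])
```

View pics/w2.png

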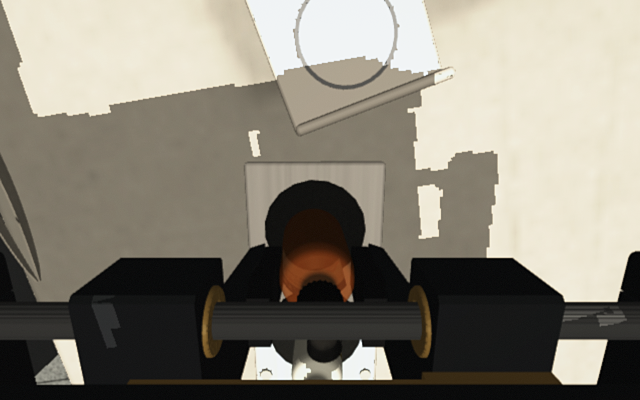

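Gripped (30.6 mm opening on a 32 mm body). The view shows the bottle between the pads at (318,250), and the nearest new-rack ring at (347,38).

Call:
{"fn": "servo_tool", "kwargs": {"targets": [{"offset": [0,-25,0],"dr": [0,0,0]},{"offset": [0,-60,0],"dr": [0,0,0]},{"offset": [0,-100,0],"dr": [0,-2,0]},{"offset": [-30,-140,4],"dr": [0,-6,0]},{"offset": [-60,-141,10],"dr": [0,-12,0]},{"offset": [-90,-141,14],"dr": [0,-18,0]},{"offset": [-102,-141,14.5],"dr": [0,-20.4,0]},{"offset": [-102,-141,14.5],"dr": [0,-20.4,0]},{"offset": [-102,-141,14.5],"dr": [0,-20.4,0]},{"offset": [-102,-141,14.5],"dr": [0,-20.4,0]}]}}

```text
time_s: 5.8
ee_pos: [0.5563, 0.1943, 0.1996]
eef_rot: [-0.546, 0.546, -0.449, 0.449]
force: [0.1, -1.0, -0.6]
opening: 0.347
```

```bash
python3 - <<'E'
from h import *
st=bot.state(); print(st['time_s'],st['ee_pos'],st['opening']*88,st['force'],loc(NEW,st['ee_pos']))
p=bot.snapshot('wrist'); save('w3.png',p['img'])
for m in bot.mark_of(p,'dropper_mid')[:1]+bot.mark_of(p,'new_rack')[:1]: print(m, loc(NEW,atz(p,*m['location'],.0,st)))
for y in (.096,.032,-.032,-.096): print(y,np.round(proj(p,[*place(NEW,y),.008],st)))
print(go([*place(NEW,-.096),.056],.1966))
E
```

```text
5.8 [0.5563361  0.19425267 0.19956436] 30.508278446160787 [ 0.07752264 -0.96997047 -0.62842705] [ -0.34806983 -96.64099147]
{'location': [273.7, 317.7], 'score': 0.76} [   0.603821   -194.49510438]
{'location': [75.4, 316.3], 'score': 0.78} [-0.33006305 -0.06616035]
0.096 [-53. 316.]
0.032 [ 34. 317.]
-0.032 [112. 317.]
-0.096 [182. 317.]
([-0.4, 143.8, 0.1], [0.01, -0.13, 0.0])
```

View pics/w3.png

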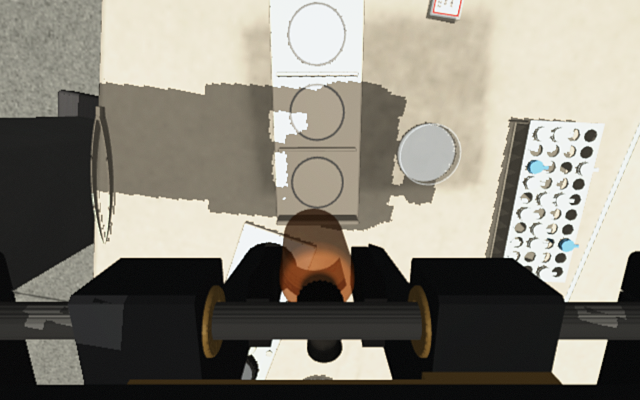

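The projected ring centres (182, 112 and 34 rows; col 317) fall on the rings seen, so the new rack's pose is confirmed. I'll check where the bottle sits in the grip.

```bash
python3 - <<'E'
from h import *
st=bot.state(); p=bot.snapshot('wrist')
for m in bot.mark_of(p,'dropper_mid')[:1]:
    P=atz(p,*m['location'],st['ee_pos'][2]-.0015,st); print((loc(NEW,P)-loc(NEW,st['ee_pos'])).round(1))
P=atz(p,292,322,st['ee_pos'][2]+.045,st); print('cap top', (loc(NEW,P)-loc(NEW,st['ee_pos'])).round(1))
E
```

```text
[ 0.2 -0.2]
cap top [ 1.7 16. ]
```

Call:
{"fn": "servo_tool", "kwargs": {"targets": [{"offset": [0,40,0],"dr": [0,0,0]},{"offset": [0,80,0],"dr": [0,0,0]},{"offset": [0,115,0],"dr": [0,0,0]},{"offset": [0,130,0],"dr": [0,0,0]},{"offset": [0,138,0],"dr": [0,0,0]},{"offset": [0,142,0],"dr": [0,0,0]},{"offset": [0,143.5,0],"dr": [0,0,0]},{"offset": [0,143.5,0],"dr": [0,0,0]},{"offset": [0,143.5,0],"dr": [0,0,0]}]}}

```text
time_s: 6.95
ee_pos: [0.5569, 0.1954, 0.0571]
eef_rot: [0.547, -0.546, 0.448, -0.449]
force: [0.3, 0.5, -1.0]
opening: 0.349
```

Call:
{"fn": "servo_tool", "kwargs": {"targets": [{"offset": [0,0,0],"dr": [0,0,0]},{"offset": [0,0,0],"dr": [0,0,0]},{"offset": [0,0,0],"dr": [0,0,0]},{"offset": [0,0,0],"dr": [0,0,0]},{"offset": [0,0,0],"dr": [0,0,0]},{"offset": [0,0,0],"dr": [0,0,0]},{"offset": [0,-30,0],"dr": [0,0,0]},{"offset": [0,-70,0],"dr": [0,0,0]},{"offset": [0,-120,0],"dr": [0,0,0]},{"offset": [0,-160,0],"dr": [0,0,0]},{"offset": [0,-160,0],"dr": [0,0,0]},{"offset": [0,-160,0],"dr": [0,0,0]}], "claw": 75}}

```text
time_s: 8.15
ee_pos: [0.5565, 0.1954, 0.2165]
eef_rot: [0.547, -0.546, 0.448, -0.449]
force: [-0.3, 0.6, -1.3]
opening: 0.753
```

```bash
python3 - <<'E'
from h import *
st=bot.state(); print(st['time_s'],st['ee_pos'],st['opening']*88)
p=bot.snapshot('wrist')
m=bot.mark_of(p,'dropper_mid')
for k in m[:2]: print(k['score'],loc(NEW,atz(p,*k['location'],.0545,st)).round(1))
q=bot.snapshot('top')
for k in bot.mark_of(q,'dropper_mid')[:2]: print('top',k['score'],loc(NEW,atz(q,*k['location'],.0545)).round(1))
print(go([*place(OLD,.032),.15],-.159),go([*place(OLD,.032),.037],-.159))
E
```

```text
8.15 [0.55645241 0.19537466 0.21645716] 66.30288190724788
0.69 [ -5.1 -95. ]
([147.5, 64.8, -69.4], [0.17, 20.34, 0.02]) ([147.5, 177.8, -69.0], [0.17, 20.34, 0.02])
```

Call:
{"fn": "servo_tool", "kwargs": {"targets": [{"offset": [40,0,-19],"dr": [0,7,0]},{"offset": [80,0,-38],"dr": [0,13,0]},{"offset": [120,30,-56],"dr": [0,20.3,0]},{"offset": [147,65,-69],"dr": [0,20.3,0]},{"offset": [147,65,-69],"dr": [0,20.3,0]},{"offset": [147,80,-69],"dr": [0,20.3,0]},{"offset": [147,110,-69],"dr": [0,20.3,0]},{"offset": [147,140,-69],"dr": [0,20.3,0]},{"offset": [147,165,-69],"dr": [0,20.3,0]},{"offset": [147,178,-69],"dr": [0,20.3,0]},{"offset": [147,178,-69],"dr": [0,20.3,0]},{"offset": [147,178,-69],"dr": [0,20.3,0]}]}}

```text
time_s: 9.55
ee_pos: [0.5179, 0.0382, 0.0386]
eef_rot: [-0.459, 0.459, -0.538, 0.538]
force: [0.2, -0.5, -0.2]
opening: 0.749
```

Call:
{"fn": "servo_tool", "kwargs": {"targets": [{"offset": [0,0,0],"dr": [0,0,0]},{"offset": [0,0,0],"dr": [0,0,0]},{"offset": [0,0,0],"dr": [0,0,0]},{"offset": [0,0,0],"dr": [0,0,0]},{"offset": [0,0,0],"dr": [0,0,0]},{"offset": [0,0,0],"dr": [0,0,0]},{"offset": [0,0,0],"dr": [0,0,0]},{"offset": [0,0,0],"dr": [0,0,0]},{"offset": [0,0,0],"dr": [0,0,0]},{"offset": [0,0,0],"dr": [0,0,0]}], "claw": 10, "newtons": 15}}

```text
time_s: 10.55
ee_pos: [0.5175, 0.0377, 0.0383]
eef_rot: [-0.459, 0.459, -0.538, 0.538]
force: [-0.2, 0.4, 2.0]
opening: 0.283
```

```bash
python3 - <<'E'
from h import *
st=bot.state(); print(st['time_s'],st['ee_pos'],st['opening']*88,loc(OLD,st['ee_pos']))
p=bot.snapshot('wrist'); save('w4.png',p['img'])
for k in bot.mark_of(p,'small_mid')[:2]: print(k['score'],(loc(OLD,atz(p,*k['location'],.0445,st))-loc(OLD,st['ee_pos'])).round(1))
print(go([*place(NEW,-.032),.2],.1966))
E
```

```text
10.55 [0.51751555 0.03772211 0.03831236] 24.860079948027465 [ 0.83791692 32.76810981]
0.62 [ 0.3 -1.5]
([-221.4, -161.7, -8.5], [-0.01, -20.34, 0.0])
```

View pics/w4.png

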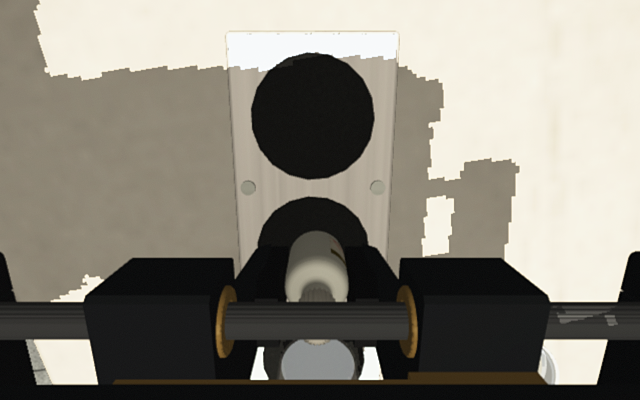

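Small bottle held (24.9 mm on a 26 mm body), with the free seat visible at (312,117).

Call:
{"fn": "servo_tool", "kwargs": {"targets": [{"offset": [0,-25,0],"dr": [0,0,0]},{"offset": [0,-65,0],"dr": [0,0,0]},{"offset": [0,-110,0],"dr": [0,0,0]},{"offset": [-35,-150,-1],"dr": [0,-4,0]},{"offset": [-75,-162,-3],"dr": [0,-8,0]},{"offset": [-115,-162,-4],"dr": [0,-12,0]},{"offset": [-155,-162,-6],"dr": [0,-16,0]},{"offset": [-195,-162,-7.5],"dr": [0,-20.3,0]},{"offset": [-221,-162,-8.5],"dr": [0,-20.3,0]},{"offset": [-221,-162,-8.5],"dr": [0,-20.3,0]},{"offset": [-221,-162,-8.5],"dr": [0,-20.3,0]},{"offset": [-221,-120,-8.5],"dr": [0,-20.3,0]},{"offset": [-221,-80,-8.5],"dr": [0,-20.3,0]},{"offset": [-221,-40,-8.5],"dr": [0,-20.3,0]},{"offset": [-221,-15,-8.5],"dr": [0,-20.3,0]},{"offset": [-221,-3,-8.5],"dr": [0,-20.3,0]},{"offset": [-221,1.5,-8.5],"dr": [0,-20.3,0]},{"offset": [-221,2.5,-8.5],"dr": [0,-20.3,0]},{"offset": [-221,2.5,-8.5],"dr": [0,-20.3,0]}]}}

```text
time_s: 12.55
ee_pos: [0.5446, 0.2573, 0.037]
eef_rot: [0.547, -0.546, 0.448, -0.449]
force: [0.2, 0.4, -0.6]
opening: 0.289
```

```bash
python3 - <<'E'
from h import *
st=bot.state(); print(st['time_s'],st['ee_pos'],st['opening']*88,st['force'],loc(NEW,st['ee_pos']))
E
```

```text
12.55 [0.5445982  0.25728115 0.03701056] 25.473952997506803 [ 0.2188152   0.35967164 -0.56658665] [  0.4518794  -32.53383969]
```

Call:
{"fn": "servo_tool", "kwargs": {"targets": [{"offset": [0,1,0],"dr": [0,0,0]},{"offset": [0,1,0],"dr": [0,0,0]}]}}

```text
time_s: 12.75
ee_pos: [0.5442, 0.2574, 0.0354]
eef_rot: [0.547, -0.546, 0.448, -0.449]
force: [0.7, -0.3, -0.5]
opening: 0.285
```

Call:
{"fn": "servo_tool", "kwargs": {"targets": [{"offset": [0,0,0],"dr": [0,0,0]},{"offset": [0,0,0],"dr": [0,0,0]},{"offset": [0,0,0],"dr": [0,0,0]},{"offset": [0,0,0],"dr": [0,0,0]},{"offset": [0,0,0],"dr": [0,0,0]},{"offset": [0,0,0],"dr": [0,0,0]},{"offset": [0,-30,0],"dr": [0,0,0]},{"offset": [0,-70,0],"dr": [0,0,0]},{"offset": [0,-120,0],"dr": [0,0,0]},{"offset": [0,-170,0],"dr": [0,0,0]},{"offset": [0,-180,0],"dr": [0,0,0]},{"offset": [0,-180,0],"dr": [0,0,0]}], "claw": 78}}

```text
time_s: 13.95
ee_pos: [0.5443, 0.2575, 0.2163]
eef_rot: [0.548, -0.546, 0.448, -0.449]
force: [0.3, 0.9, -0.8]
opening: 0.783
```

```bash
python3 - <<'E'
from h import *
st=bot.state(); print(st['time_s'],st['ee_pos'],st['opening']*88)
p=bot.snapshot('top'); save('t2.png',cv2.resize(p['img'][130:260,180:460],None,fx=2.8,fy=2.8,interpolation=cv2.INTER_CUBIC))
p=bot.snapshot('scene'); save('s2.png',cv2.resize(p['img'][130:330,230:470],None,fx=3,fy=3))
P=place(OLD,-.032,.001)
print(go([*P,.15],-.159),go([*P,.041],-.159))
E
```

```text
13.95 [0.54431988 0.25745779 0.21634262] 68.9400431987176
([271.0, 63.4, -90.2], [0.16, 20.34, 0.04]) ([270.9, 172.4, -89.9], [0.16, 20.34, 0.04])
```

View pics/s2.png

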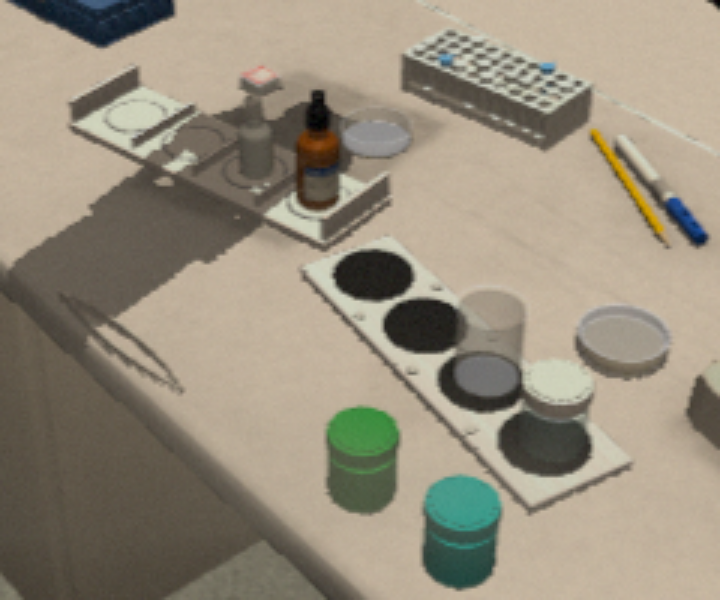

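Dropper at (318,195) and small bottle at (255,170) stand upright, each in its ring; next the beaker at (490,340).

Call:
{"fn": "servo_tool", "kwargs": {"targets": [{"offset": [45,0,-15],"dr": [0,4,0]},{"offset": [90,0,-30],"dr": [0,8,0]},{"offset": [135,0,-45],"dr": [0,12,0]},{"offset": [180,0,-60],"dr": [0,16,0]},{"offset": [225,0,-75],"dr": [0,20.3,0]},{"offset": [260,30,-87],"dr": [0,20.3,0]},{"offset": [271,60,-90],"dr": [0,20.3,0]},{"offset": [271,63,-90],"dr": [0,20.3,0]},{"offset": [271,63,-90],"dr": [0,20.3,0]},{"offset": [271,95,-90],"dr": [0,20.3,0]},{"offset": [271,125,-90],"dr": [0,20.3,0]},{"offset": [271,155,-90],"dr": [0,20.3,0]},{"offset": [271,172,-90],"dr": [0,20.3,0]},{"offset": [271,172,-90],"dr": [0,20.3,0]},{"offset": [271,172,-90],"dr": [0,20.3,0]}]}}

```text
time_s: 15.55
ee_pos: [0.5092, -0.0253, 0.0438]
eef_rot: [-0.46, 0.459, -0.537, 0.538]
force: [0.9, -0.5, -0.9]
opening: 0.778
```

Call:
{"fn": "servo_tool", "kwargs": {"targets": [{"offset": [0,0,0],"dr": [0,0,0]},{"offset": [0,0,0],"dr": [0,0,0]},{"offset": [0,0,0],"dr": [0,0,0]},{"offset": [0,0,0],"dr": [0,0,0]},{"offset": [0,0,0],"dr": [0,0,0]},{"offset": [0,0,0],"dr": [0,0,0]},{"offset": [0,0,0],"dr": [0,0,0]},{"offset": [0,0,0],"dr": [0,0,0]}], "claw": 25, "newtons": 12}}

```text
time_s: 16.35
ee_pos: [0.5086, -0.0261, 0.0433]
eef_rot: [-0.459, 0.459, -0.538, 0.538]
force: [-1.6, 0.9, 6.1]
opening: 0.483
```

```bash
python3 - <<'E'
from h import *
st=bot.state(); print(st['time_s'],st['ee_pos'],st['opening']*88,st['force'],loc(OLD,st['ee_pos']))
p=bot.snapshot('wrist')
for k in bot.mark_of(p,'beaker_mid')[:2]: print(k['score'],(loc(OLD,atz(p,*k['location'],.04,st))-loc(OLD,st['ee_pos'])).round(1))
print(go([*place(NEW,.032),.2],.1966))
E
```

```text
16.35 [ 0.50860417 -0.02605601  0.04327601] 42.54046489137556 [-1.56764031  0.94267208  6.05918313] [  2.13698812 -31.6164675 ]
0.91 [ 0.5 -3. ]
([-345.8, -156.7, -31.9], [-0.04, -20.34, 0.01])
```

Call:
{"fn": "servo_tool", "kwargs": {"targets": [{"offset": [0,-25,0],"dr": [0,0,0]},{"offset": [0,-65,0],"dr": [0,0,0]},{"offset": [0,-110,0],"dr": [0,0,0]},{"offset": [-30,-150,-3],"dr": [0,-3,0]},{"offset": [-75,-157,-7],"dr": [0,-7,0]},{"offset": [-120,-157,-11],"dr": [0,-11,0]},{"offset": [-165,-157,-15],"dr": [0,-15,0]},{"offset": [-210,-157,-19],"dr": [0,-18,0]},{"offset": [-255,-157,-23],"dr": [0,-20.3,0]},{"offset": [-300,-157,-28],"dr": [0,-20.3,0]},{"offset": [-335,-157,-31],"dr": [0,-20.3,0]},{"offset": [-347.5,-157,-32],"dr": [0,-20.3,0]},{"offset": [-347.5,-157,-32],"dr": [0,-20.3,0]},{"offset": [-347.5,-157,-32],"dr": [0,-20.3,0]}]}}

```text
time_s: 17.85
ee_pos: [0.5316, 0.3211, 0.1995]
eef_rot: [-0.546, 0.547, -0.449, 0.449]
force: [-0.1, -0.3, -0.9]
opening: 0.481
```

```bash
python3 - <<'E'
from h import *
st=bot.state(); print(st['time_s'],st['ee_pos'],st['opening']*88,st['force'],loc(NEW,st['ee_pos']))
p=bot.snapshot('wrist'); save('w5.png',p['img'])
for k in bot.mark_of(p,'beaker_mid')[:2]: print(k['score'],(loc(NEW,atz(p,*k['location'],st['ee_pos'][2]-.0035,st))-loc(NEW,st['ee_pos'])).round(1))
print(go([*place(NEW,.032),.0403],.1966))
E
```

```text
17.85 [0.53161241 0.32109459 0.19948427] 42.359723185146066 [-0.07102519 -0.3411989  -0.85794884] [ 0.18129488 32.58691415]
0.82 [-0.1 -2.1]
([0.1, 159.5, -0.3], [0.01, -0.14, 0.02])
```

View pics/w5.png

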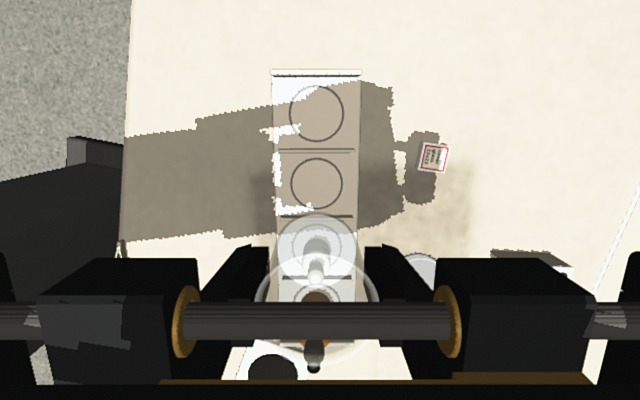

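Beaker held; its rim shows at (318,290), and its place is the ring at (316,184) (the camera sits ahead of the tool).

Call:
{"fn": "servo_tool", "kwargs": {"targets": [{"offset": [-1,40,0],"dr": [0,0,0]},{"offset": [-1,80,0],"dr": [0,0,0]},{"offset": [-1,120,0],"dr": [0,0,0]},{"offset": [-1,145,0],"dr": [0,0,0]},{"offset": [-1,154,0],"dr": [0,0,0]},{"offset": [-1,158,0],"dr": [0,0,0]},{"offset": [-1,159,0],"dr": [0,0,0]},{"offset": [-1,159,0],"dr": [0,0,0]},{"offset": [-1,159,0],"dr": [0,0,0]},{"offset": [-1,159,0],"dr": [0,0,0]}]}}

```text
time_s: 18.95
ee_pos: [0.5317, 0.3233, 0.0416]
eef_rot: [0.547, -0.546, 0.448, -0.449]
force: [0.1, 0.3, 0.4]
opening: 0.479
```

Call:
{"fn": "servo_tool", "kwargs": {"targets": [{"offset": [0,0,0],"dr": [0,0,0]},{"offset": [0,0,0],"dr": [0,0,0]},{"offset": [0,0,0],"dr": [0,0,0]},{"offset": [0,0,0],"dr": [0,0,0]},{"offset": [0,0,0],"dr": [0,0,0]},{"offset": [0,0,0],"dr": [0,0,0]},{"offset": [0,-30,0],"dr": [0,0,0]},{"offset": [0,-70,0],"dr": [0,0,0]},{"offset": [0,-120,0],"dr": [0,0,0]},{"offset": [0,-170,0],"dr": [0,0,0]},{"offset": [0,-180,0],"dr": [0,0,0]},{"offset": [0,-180,0],"dr": [0,0,0]}], "claw": 78}}

```text
time_s: 20.15
ee_pos: [0.5318, 0.3233, 0.2224]
eef_rot: [0.548, -0.545, 0.448, -0.449]
force: [0.1, -0.1, -1.0]
opening: 0.776
```

```bash
python3 - <<'E'
from h import *
st=bot.state(); print(st['time_s'],st['ee_pos'],st['opening']*88)
p=bot.snapshot('wrist')
for k in bot.mark_of(p,'beaker_mid')[:2]: print(k['score'],(loc(NEW,atz(p,*k['location'],.037,st))).round(1))
P=place(OLD,-.096,.003); print(P)
print(go([*P,.22],-.159),go([*P,.041],-.159))
E
```

```text
20.15 [0.53177784 0.32333936 0.22240817] 68.27547423167059
0.96 [-1.3 36.6]
[ 0.49926239 -0.08976406]
([398.7, -0.5, -111.4], [0.16, 20.34, 0.06]) ([398.6, 178.5, -110.9], [0.16, 20.34, 0.06])
```

Call:
{"fn": "servo_tool", "kwargs": {"targets": [{"offset": [45,0,-13],"dr": [0,3,0]},{"offset": [90,0,-25],"dr": [0,6,0]},{"offset": [135,0,-38],"dr": [0,9,0]},{"offset": [180,0,-50],"dr": [0,12,0]},{"offset": [225,0,-63],"dr": [0,15,0]},{"offset": [270,0,-75],"dr": [0,18,0]},{"offset": [315,0,-88],"dr": [0,20.3,0]},{"offset": [360,20,-100],"dr": [0,20.3,0]},{"offset": [390,50,-109],"dr": [0,20.3,0]},{"offset": [398.5,70,-111],"dr": [0,20.3,0]},{"offset": [398.5,80,-111],"dr": [0,20.3,0]},{"offset": [398.5,105,-111],"dr": [0,20.3,0]},{"offset": [398.5,135,-111],"dr": [0,20.3,0]},{"offset": [398.5,162,-111],"dr": [0,20.3,0]},{"offset": [398.5,180,-111],"dr": [0,20.3,0]},{"offset": [398.5,180,-111],"dr": [0,20.3,0]},{"offset": [398.5,180,-111],"dr": [0,20.3,0]}]}}

```text
time_s: 21.95
ee_pos: [0.5002, -0.0886, 0.0408]
eef_rot: [0.459, -0.459, 0.538, -0.537]
force: [0.0, -0.4, -0.1]
opening: 0.786
```

Call:
{"fn": "servo_tool", "kwargs": {"targets": [{"offset": [0,0,0],"dr": [0,0,0]},{"offset": [0,0,0],"dr": [0,0,0]},{"offset": [0,0,0],"dr": [0,0,0]},{"offset": [0,0,0],"dr": [0,0,0]},{"offset": [0,0,0],"dr": [0,0,0]},{"offset": [0,0,0],"dr": [0,0,0]},{"offset": [0,0,0],"dr": [0,0,0]},{"offset": [0,0,0],"dr": [0,0,0]}], "claw": 25, "newtons": 18}}

```text
time_s: 22.75
ee_pos: [0.5002, -0.0893, 0.0411]
eef_rot: [-0.459, 0.459, -0.538, 0.538]
force: [-1.5, 1.1, 6.2]
opening: 0.449
```

```bash
python3 - <<'E'
from h import *
st=bot.state(); print(st['time_s'],st['ee_pos'],st['opening']*88,st['force'],loc(OLD,st['ee_pos']))
p=bot.snapshot('wrist')
for k in bot.mark_of(p,'jar_mid')[:3]: print(k['score'],(loc(OLD,atz(p,*k['location'],.035,st))-loc(OLD,st['ee_pos'])).round(1))
print(go([*place(NEW,.096),.2],.1966))
E
```

```text
22.75 [ 0.50015493 -0.08931774  0.04111146] 39.55188280445872 [-1.52606088  1.09510085  6.17296571] [  3.81061375 -95.41799023]
0.73 [-0.3 -4.3]
0.6 [-107.1   30.3]
([-469.6, -158.9, -55.8], [-0.02, -20.34, 0.01])
```

Call:
{"fn": "servo_tool", "kwargs": {"targets": [{"offset": [0,-25,0],"dr": [0,0,0]},{"offset": [0,-65,0],"dr": [0,0,0]},{"offset": [0,-110,0],"dr": [0,0,0]},{"offset": [-30,-150,-4],"dr": [0,-2,0]},{"offset": [-75,-159,-9],"dr": [0,-5,0]},{"offset": [-120,-159,-14],"dr": [0,-8,0]},{"offset": [-165,-159,-20],"dr": [0,-11,0]},{"offset": [-210,-159,-25],"dr": [0,-14,0]},{"offset": [-255,-159,-30],"dr": [0,-17,0]},{"offset": [-300,-159,-36],"dr": [0,-20.3,0]},{"offset": [-345,-159,-41],"dr": [0,-20.3,0]},{"offset": [-390,-159,-46],"dr": [0,-20.3,0]},{"offset": [-435,-159,-52],"dr": [0,-20.3,0]},{"offset": [-465,-159,-56],"dr": [0,-20.3,0]},{"offset": [-472,-159,-57],"dr": [0,-20.3,0]},{"offset": [-472,-159,-57],"dr": [0,-20.3,0]},{"offset": [-472,-159,-57],"dr": [0,-20.3,0]}]}}

```text
time_s: 24.55
ee_pos: [0.5184, 0.3847, 0.1995]
eef_rot: [-0.546, 0.547, -0.449, 0.449]
force: [-0.0, -0.0, -1.8]
opening: 0.443
```

```bash
python3 - <<'E'
from h import *
st=bot.state(); print(st['time_s'],st['ee_pos'],st['opening']*88,st['force'],loc(NEW,st['ee_pos']))
p=bot.snapshot('wrist'); save('w6.png',p['img'])
for k in bot.mark_of(p,'jar_mid')[:2]: print(k['score'],(loc(NEW,atz(p,*k['location'],st['ee_pos'][2]-.006,st))-loc(NEW,st['ee_pos'])).round(1))
print(go([*place(NEW,.096),.0381],.1966))
E
```

```text
24.55 [0.5183737  0.38471712 0.19950345] 38.974625146340394 [-0.04080464 -0.02183995 -1.82478286] [-0.37462129 97.56984238]
0.7 [-0.4 -4.4]
([1.2, 161.8, 0.3], [0.01, -0.13, 0.02])
```

View pics/w6.png

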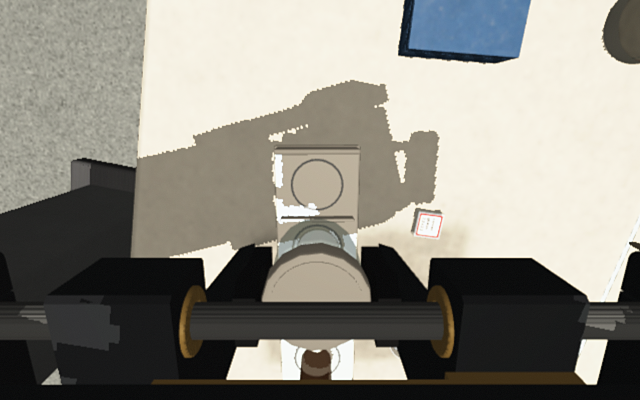

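The jar is held by its lid, (316,275), with the empty place at (317,184).

Call:
{"fn": "servo_tool", "kwargs": {"targets": [{"offset": [0,40,0],"dr": [0,0,0]},{"offset": [0,80,0],"dr": [0,0,0]},{"offset": [0,120,0],"dr": [0,0,0]},{"offset": [0,147,0],"dr": [0,0,0]},{"offset": [0,156,0],"dr": [0,0,0]},{"offset": [0,160,0],"dr": [0,0,0]},{"offset": [0,161.5,0],"dr": [0,0,0]},{"offset": [0,161.5,0],"dr": [0,0,0]},{"offset": [0,161.5,0],"dr": [0,0,0]},{"offset": [0,161.5,0],"dr": [0,0,0]}]}}

```text
time_s: 25.65
ee_pos: [0.5186, 0.3859, 0.0391]
eef_rot: [0.547, -0.546, 0.448, -0.449]
force: [0.1, -0.2, -1.7]
opening: 0.451
```

Call:
{"fn": "servo_tool", "kwargs": {"targets": [{"offset": [0,0,0],"dr": [0,0,0]},{"offset": [0,0,0],"dr": [0,0,0]},{"offset": [0,0,0],"dr": [0,0,0]},{"offset": [0,0,0],"dr": [0,0,0]},{"offset": [0,0,0],"dr": [0,0,0]},{"offset": [0,0,0],"dr": [0,0,0]},{"offset": [0,-30,0],"dr": [0,0,0]},{"offset": [0,-70,0],"dr": [0,0,0]},{"offset": [0,-120,0],"dr": [0,0,0]},{"offset": [0,-170,0],"dr": [0,0,0]},{"offset": [0,-200,0],"dr": [0,0,0]},{"offset": [50,-200,0],"dr": [0,0,0]},{"offset": [100,-200,0],"dr": [0,0,0]},{"offset": [150,-200,0],"dr": [0,0,0]},{"offset": [150,-200,0],"dr": [0,0,0]},{"offset": [150,-200,0],"dr": [0,0,0]}], "claw": 85}}

```text
time_s: 27.25
ee_pos: [0.5477, 0.2379, 0.2384]
eef_rot: [0.546, -0.546, 0.449, -0.449]
force: [-0.6, 0.6, -0.1]
opening: 0.85
```

```bash
python3 - <<'E'
from h import *
st=bot.state(); print(st['time_s'],st['ee_pos'],st['opening']*88)
Z={'dropper_mid':.0545,'small_mid':.0415,'beaker_mid':.037,'jar_mid':.032}
for n in ('scene','top','wrist'):
    p=bot.snapshot(n); s=st if n=='wrist' else None
    for q,z in Z.items():
        for k in bot.mark_of(p,q)[:3]: print(n,q,round(k['score'],2),loc(NEW,atz(p,*k['location'],z,s)).round(1))
    if n=='scene': save('s3.png',cv2.resize(p['img'][130:330,230:470],None,fx=3,fy=3))
E
```

```text
27.25 [0.54768916 0.23787517 0.23841011] 74.79944698831599
scene dropper_mid 0.94 [  0.2 -94.9]
scene small_mid 0.66 [-59.5 -44.3]
scene small_mid 0.64 [  4.1 -36. ]
scene beaker_mid 0.58 [-0.7 43.8]
scene beaker_mid 0.26 [-116.2 -311. ]
scene jar_mid 0.76 [-222.5 -307.2]
scene jar_mid 0.69 [-234.8 -378.5]
scene jar_mid 0.6 [-3.9 98.6]
top dropper_mid 0.6 [ -3.3 -89.1]
top beaker_mid 0.76 [ 1.6 38.1]
top jar_mid 0.83 [-210.5 -294.5]
top jar_mid 0.76 [-217.5 -371.5]
top jar_mid 0.61 [-106.  -357.1]
wrist dropper_mid 0.64 [ -3.5 -97.2]
wrist small_mid 0.68 [ -0.2 -37. ]
wrist beaker_mid 0.8 [ 0.2 32. ]
wrist jar_mid 0.88 [ 0.6 95.3]
wrist jar_mid 0.61 [  1.3 -35.4]
```

View pics/s3.png

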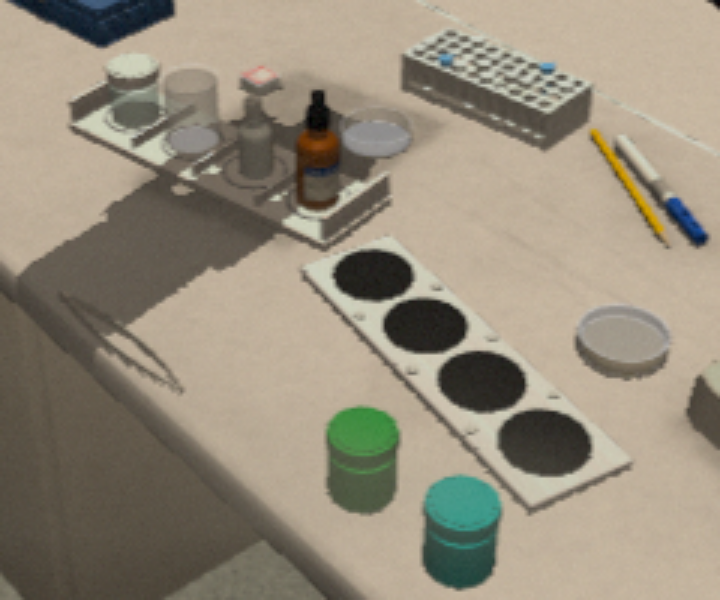

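All four stand in the white rack (jar, beaker, small, dropper from left). The beaker's row position varied between views (32 / 38 / 44 mm), so I'll take one close check.

```bash
python3 - <<'E'
from h import *
st=bot.state(); p=bot.snapshot('wrist'); im=p['img'].copy()
def circ(y,z,r,col,x=0):
    a=np.linspace(0,6.28,60)
    q=np.array([[*proj(p,[*place(NEW,y+r*np.sin(t),x+r*np.cos(t)),z],st)][::-1] for t in a])
    cv2.polylines(im,[q.round().astype(int)],True,col,1)
circ(.032,.066,.022,(255,0,0)); circ(.032,.008,.022,(0,0,255)); circ(.096,.056,.021,(255,0,0)); circ(-.032,.075,.006,(255,0,0))
save('w7.png',cv2.resize(im[0:300,170:470],None,fx=2,fy=2))
E
```

```text
(no output)
```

View pics/w7.png

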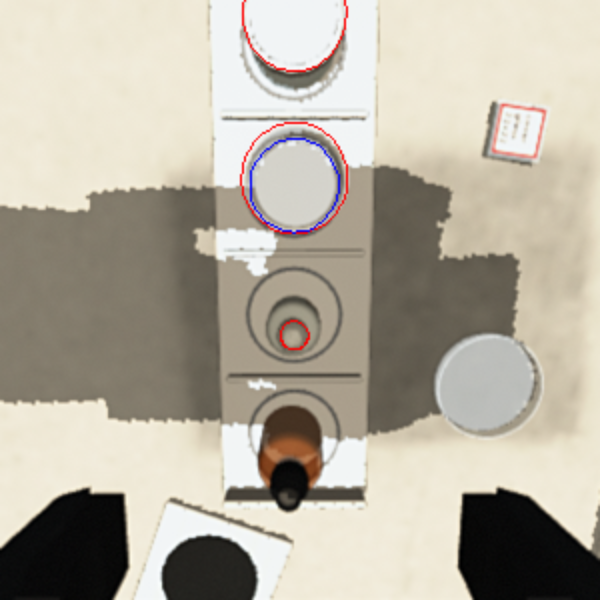

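The drawn ideal outlines fall on the beaker, the jar lid and the small bottle's cap, so they are centred within a few mm. I'm handing in.

```bash
python3 -c "
from h import *
print(bot.state()['time_s'],bot.state()['joint_velocities'].round(3)); print(bot.finish_job())"
```

```text
28.05 [-0.    -0.001  0.001 -0.002  0.001 -0.   ]
the job is handed in; nothing more can be done
None
```

All four vessels were moved to the white rack in reverse order and released, and I handed the job in at about 28 s. From left to right they now stand as jar, beaker, small bottle, dropper. The green and turquoise jars were left alone.

- **Position:** In the last wrist picture, the ideal outlines drawn for the beaker, jar lid and small cap fell on the real ones. The dropper had no outline drawn; the wrist view's network put it at about -3.5 mm across the row and -97 mm along it (place centre -96), within tolerance.
- **Upright and clear:** All four look upright in the pictures. The gripper was open and well above them at the end.
- **Disagreement between views:** The beaker's position along the row read 32 mm from the wrist camera, 38 mm from the top and 44 mm from the scene camera, where 32 mm is the place centre and 45 mm the limit. I trusted the close wrist view.
- **Missed by the networks:** In the final check, the top camera's network did not find the moved small bottle or jar. The wrist network also gave one low-score false jar at the small bottle's place.

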